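# Set the clearance angle of a microtome blade holder and clamp it

## Task

Set the tilt of the microtome blade holder on the bench: with light fingertip pushes away from the robot, neither pinching nor forcing the levers, click the taller index lever on its right-hand side to the fourth of its six notches, counted from the end nearest the robot; let it settle in the third notch before the last click, and do not let it run past the fourth. Then lock that setting by pushing the shorter ball-ended clamp lever on its left-hand side away from the robot until it bites firmly, without overtightening it.

Things in the scene. Friction and masses are not known exactly. Their poses are not given: they have to be found in the camera images.
- holder: Microtome blade holder fixed on the bench: steel foot 150 (x) x 176 (y) x 13 mm, 100 mm high without levers. Origin: centre of the foot's underside; +x away from the robot, +y to its left, turned by up to 0.3 rad. Right (-y): round index disc with a fan of seven pins and the index lever; left (+y): the clamp lever; between them the tilting blade carrier.
- tilt (a joint): Tilt of index lever and blade carrier about the holder's y axis, rad: 0 upright, positive leans away from the robot. A sprung roller drops between the pins: six notches at -0.40, -0.24, -0.08, +0.08, +0.24, +0.40 (first = nearest the robot, the fourth is +0.08). Starts in the first or second. Stops at -0.45 and 0.45.
- index_hinge (a point): Point on the index lever's axis (the holder's y axis direction), in the plane of the lever, 58 mm above the bench.
- index_knob (a point): Middle of the index lever's black knob, 97 mm from the axis. The knob is a round bar along the lever, 16 mm thick, from 79 to 114 mm from the axis; below it, from 61 to 74 mm, sits the roller housing, 14 mm wide. The nearest fixed parts are the pins, 55 mm from the axis. One notch moves the knob 15 mm.
- clamp_turn (a joint): Turn of the clamp lever about the holder's y axis, rad, -0.44 (loose stop) to 0.75; positive = tightening = its knob moves away from the robot. The lever stands upright at 0.15. Starts loose, -0.42 to -0.34, and stays where it is left. Where it bites depends on the wear of its shoe, differs each time (-0.23 to 0.35) and cannot be seen.
- clamp_hinge (a point): Point on the clamp lever's axis (the holder's y axis direction), in the plane of the lever, 58 mm above the bench.
- clamp_knob (a point): Centre of the clamp lever's black ball knob, 75 mm from the axis, 22 mm in diameter, on a rod 8 mm thick. It swings in a plane 16 mm outside the left cheek (a plate 82 mm long in x whose top is 99 mm above the bench).
- clamp_lever: The clamp lever, a steel rod with a black ball knob; origin on its axis. Running free it resists a slow push at the knob, square to the lever, with a steady 6 to 7 N; after the bite this rises by about 20 N per rad. Well tightened: 2.5 to 5.5 N above the free push (best 4 N, 0.2 rad past the bite). Overtightened: over 6 N above it, 0.32 rad past the bite.
- clamp_screw: Clamp screw in the left cheek with its sprung brass shoe, moved by the clamp lever, 7 mm per rad; the shoe presses on the carrier's disc and locks the tilt. Origin in the screw, hidden by the cheek.
- blade_dispenser: Blue box of microtome blades, 52 x 98 x 26 mm, loose bystander. Origin under its centre.
- brush_yellow: Slender brush, 186 mm long, 8 mm thick, lying loose, bystander. Origin under its centre.
- rocker: The tilting blade carrier with its index lever (steel bar, black knob) and brake disc. Origin on the tilt axis midway between the cheeks; z along the lever. Pushed at the knob it resists with 4 to 7 N as the roller climbs out of a notch; this fades to nothing at the crest, halfway, and just past it the lever jumps ahead into the next notch by itself: one click.

How it is judged:
By the outcome, as a careful person would: the job done as asked, in the order asked, and still so for the second after the job is handed in, with the robot touching nothing.
It also fails if it takes over 70 s, if anything falls off the work surface, if the arm or the gripper's body presses on something with over 40 N, if the wrist force passes 120 N, or if a joint passes its speed limit or range.

## Robot

A 7-joint arm with a two-finger parallel gripper is mounted at the origin on a cart in front of the work surface, level with it; the furniture and walls round the work are solid. World frame = base frame: x ahead of the robot, y to its left, z up, the work surface at z = 0. Lengths are in m, angles in degrees, forces in N, time in s.
With the tool pointing down it reaches from about 0.425 to 0.875 m from the base axis. Payload 4.7 kg.
Tool frame: the origin (TCP) lies at the very end of the fingers, on their centre line; the grasp point (between the pads) lies 19 mm behind it; z points along the fingers, y is the direction in which the jaws open and shut (so a half turn about z gives the same grasp; the last joint's range is limited). The gripper opens to 87 mm and grips with 3 to 60 N. Pads are 19 mm wide; open, the fingers measure 117 mm over their backs; the gripper's body (75 mm by 190 mm) begins 51 mm behind the grasp point.
Start: joints at [-64.739, 18.392, -4.016, 83.108, 1.295, 78.541, -3.26], TCP at [0.269, 0.592, 0.223] pointing down, gripper open.
Joint ranges: [-163.93, 163.93], [-17.29, 119.83], [-79.2, 71.16], [3.27, 140.29], [-89.18, 269.18], [5.43, 117.66], [-154.24, 154.24]. Speed limits (degrees/s): [147.25, 147.25, 180, 180, 180, 180, 180].

## Interface

Orientations are given as [roll, pitch, yaw] about the fixed x, y, z axes, in that order (R = Rz(yaw) Ry(pitch) Rx(roll)).
In Python, from cell import * gives the robot as it stands.
- The arm moves only by the tool drive_tool, never from a script. Its argument "moves" is text: rows parted by semicolons, each of 5 numbers parted by spaces: the shift along the tool's x, y, z in m, then the turn about the tool's z in degrees, then the gripper's target within -1 to 1 (fully open at 1, half-way at 0, shut at -1). In form: x y z yaw fingers; .... A call has exactly 8 rows; each row is the pose to reach, as a shift and turn from the pose commanded when the call began, along the tool's axes at that moment; what a row does not reach only later rows make up. A row lasts 1/10 s, in which the tool goes at most 50 mm and 8.59 degrees, less where a joint would pass 70% of its speed; a pose out of reach is approached as far as the arm can. A call with a gripper value outside its range is refused whole. The fingers move at their own pace and stop on an object; "grip_force" is the grip in N (left out, the last holds). Time passes only in rows, so rows that repeat a pose let the fingers close, or fill a call up. It gives the time, the measured TCP pose, the force and the opening at its end, in the units of the state.
- get_obs(): the state, without advancing time (a new reading comes with each control period).
- read_camera(name): name is "scene" or "top" or "wrist"; returns (picture, depth): 384x512x3 uint8, red, green, blue; 384x512 float32, m along the optical axis (not along the pixel's ray), 0 where there is no reading.
- calibration(name): a dict with "intrinsics" (3x3 intrinsics, pixels), "k1" (the pictures are not rectified: a ray, as slopes to the right and down, at radius r is drawn at 1 + k1 r^2 times it, then the intrinsics apply), "cam_to_world" (4x4, takes a point from camera to world coordinates); the wrist camera has in their place "T_tool_cam" (4x4, takes a point from camera to tool coordinates, whose origin is the TCP and whose axes are the flange's). Camera axes: x right, y up, looking along -z (the intrinsics and any distortion apply to the point x, -y, -z); pixel columns grow to the right and rows downward; lengths in m; the calibration is good to about 2 mm. A picture is of the moment at which its call begins: read the wrist's pose just before it. calibration takes no time and is no camera call.
- sign_off(): hands the job in, once; it reports no verdict.
Trained networks look in the newest picture that a camera, given by its name, has taken for a name from the list of things; names that differ only in an ending like _2 or _b are one class to them, and where a whole thing is asked for, a point or a joint stands for the part that bears it (a point fixed in the world has none). Each returns a list of dicts, best first, with "conf" (0 to 1); they miss things now and then, are a little off and sometimes report something else, mostly with a low value. They report only what shows in the picture. A call takes as long as a camera call.
- search_frame(camera, name): "uv" ([column, row] in pixels, amid what is visible of it).
- pinpoint(camera, name): "uv" ([column, row] in pixels: a listed point, or the origin of a listed thing).
The state is a dict: "time_s": time; "qpos": joint angles; "joint_velocities": joint speeds; "effort": joint torques, N m; "tool_pos": TCP position; "tool_rot": TCP orientation; "force": force on the tool from outside, world axes, zero at the start; "wrist_torque": the same for the moment, N m; "grip_width": finger opening in m.
Only numpy, scipy, OpenCV 4.12 (cv2) and the standard library are available. Lean on these libraries where they do the work, as an engineer would, in place of code of your own. Each camera call takes 0.05 s, during which the arm holds its last target. There are 200 camera calls.

## Working session

There is one attempt and no reset: what is moved stays moved. The work goes in short steps, Python scripts to look and compute and a tool call to move; the robot and the scene stay as the last step left them, time stands still between calls to the robot, and variables do not carry over. Pictures are saved under pics/ and viewed, about 8 in all and at most 12, crops included, and the job is handed in when it is done.

Besides the shell and the picture viewer there is one more tool, called after "Request:" as name(argument=value, ...), one argument or row to a line, values as JSON. drive_tool: Moves the arm, as the interface text tells. Its arguments: {"type":"object","properties":{"moves":{"type":"string"},"grip_force":{"type":"number"}},"required":["moves"]}

```bash
ls; mkdir -p pics
cat > h.py <<'E'
from cell import *
import numpy as np, cv2
from scipy.spatial.transform import Rotation as R
def T_cam(n):
    c=calibration(n)
    if n!='wrist': return c, np.array(c['cam_to_world'])
    o=get_obs(); T=np.eye(4); T[:3,:3]=rot(o); T[:3,3]=o['tool_pos']
    return c, T@np.array(c['T_tool_cam'])
def rot(o):
    return R.from_euler('xyz',o['tool_rot'],degrees=True).as_matrix()
def ray(c,T,uv):
    K=np.array(c['intrinsics']);d=np.array([c['k1'],0,0,0,0.])
    p=cv2.undistortPoints(np.array([[uv]],float),K,d)[0,0]
    v=T[:3,:3]@np.array([p[0],-p[1],-1.]); return T[:3,3],v   # v*depth
def proj(c,T,P):
    q=np.linalg.inv(T)@np.r_[P,1]; q=np.array([q[0],-q[1],-q[2]])
    return cv2.projectPoints(q.reshape(1,1,3),np.zeros(3),np.zeros(3),np.array(c['intrinsics']),np.array([c['k1'],0,0,0,0.]))[0][0,0]
def tri(rs):
    A=np.zeros((3,3));b=np.zeros(3)
    for o,v in rs:
        v=v/np.linalg.norm(v);M=np.eye(3)-np.outer(v,v);A+=M;b+=M@o
    x=np.linalg.solve(A,b)
    return x,[np.linalg.norm(np.cross(x-o,v/np.linalg.norm(v))) for o,v in rs]
E
cat > a.py <<'E'
from h import *
o=get_obs();print({k:np.round(v,3) for k,v in o.items()})
im={};N=['index_hinge','index_knob','clamp_hinge','clamp_knob','holder','rocker','clamp_screw','blade_dispenser','brush_yellow']
rs={}
for n in ['scene','top']:
    c,T=T_cam(n); p,d=read_camera(n); cv2.imwrite(f'pics/{n}0.png',p[:,:,::-1]); print(n,np.round(T,3).tolist(),np.array(c['intrinsics'])[0,0])
    for k in N:
        r=pinpoint(n,k)
        for q in r[:2]:
            u=q['uv'];o_,v=ray(c,T,u); dd=d[int(round(u[1])),int(round(u[0]))]
            print(n,k,np.round(u,1),round(q['conf'],2),np.round(o_+v*dd,3))
        if r: rs.setdefault(k,[]).append(ray(c,T,r[0]['uv']))
for k in rs:
    if len(rs[k])>1: x,e=tri(rs[k]);print(k,np.round(x,4),np.round(e,4))
a=cv2.imread('pics/scene0.png');b=cv2.imread('pics/top0.png')
print(get_obs()['time_s'])
E
python3 a.py
```

```text
pics
{'time_s': np.float64(0.0), 'qpos': array([-64.74 ,  18.44 ,  -4.015,  83.176,   1.295,  78.54 ,  -3.259]), 'joint_velocities': array([-0.05 , -0.041, -0.019,  0.068,  0.099,  0.073,  0.004]), 'effort': array([-0.0000e+00, -4.9127e+01, -4.0400e-01, -3.1254e+01, -6.4000e-02,
        4.3000e-02,  0.0000e+00]), 'tool_pos': array([0.269, 0.591, 0.221]), 'tool_rot': array([-1.79889e+02,  6.00000e-03,  1.55550e+02]), 'force': array([ 0.695, -0.69 ,  0.35 ]), 'wrist_torque': array([-0.03 ,  0.071,  0.008]), 'grip_width': np.float64(0.087)}
scene [[-0.869, 0.213, -0.447, 0.102], [-0.495, -0.36, 0.791, 0.629], [0.007, 0.908, 0.418, 0.509], [0.0, 0.0, 0.0, 1.0]] 461.24274779938537
scene index_hinge [219.3 200.7] 0.75 [ 0.571 -0.067  0.099]
scene index_hinge [186.8 240.1] 0.43 [0.567 0.05  0.068]
scene index_knob [225.1 162.8] 0.93 [ 0.596 -0.13   0.155]
scene index_knob [203.5 213.5] 0.47 [0.531 0.043 0.13 ]
scene clamp_hinge [184.8 237.7] 0.87 [0.571 0.049 0.072]
scene clamp_knob [201.  211.8] 0.65 [0.538 0.04  0.131]
scene holder [201.2 245.8] 0.55 [0.552 0.025 0.048]
scene holder [185.
[... 678 characters left out ...]
]
top clamp_knob [192.1 186.9] 0.52 [0.553 0.046 0.001]
top holder [225.3 166.4] 0.97 [ 0.578 -0.045  0.085]
top rocker [227.2 158.8] 0.58 [ 0.588 -0.052  0.113]
top blade_dispenser [339.4 225.5] 0.56 [ 0.428 -0.313  0.02 ]
top brush_yellow [209.8 257.5] 0.58 [ 0.373  0.01  -0.005]
index_hinge [ 0.6192 -0.1317  0.0613] [0.0042 0.0042]
index_knob [ 0.6021 -0.1371  0.1519] [0.0012 0.0012]
clamp_hinge [0.5685 0.0462 0.07  ] [0.0043 0.0043]
clamp_knob [0.532  0.0341 0.1271] [0.009 0.009]
holder [ 0.602  -0.041  -0.0029] [0.0002 0.0002]
rocker [ 0.604  -0.0497  0.058 ] [0.0002 0.0002]
blade_dispenser [ 0.4346 -0.3148  0.0015] [0.0046 0.0046]
brush_yellow [0.3733 0.0092 0.0069] [0.0011 0.0011]
1.0
```

Run:
```python
import cv2
a=cv2.imread('pics/scene0.png')[120:300,130:330];b=cv2.imread('pics/top0.png')[110:220,150:300]
cv2.imwrite('pics/sc.png',cv2.resize(a,None,fx=3.3,fy=3.3,interpolation=2));cv2.imwrite('pics/tc.png',cv2.resize(b,None,fx=5,fy=5,interpolation=2))
```

```text
(no output)
```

View pics/sc.png

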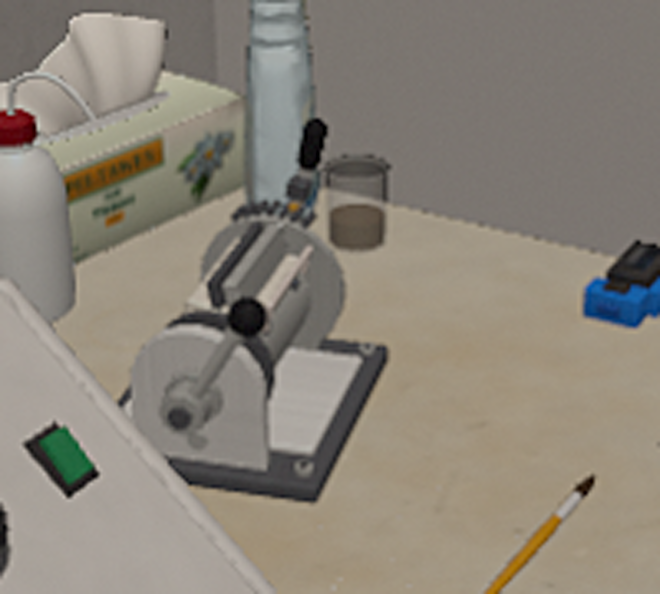

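View pics/tc.png

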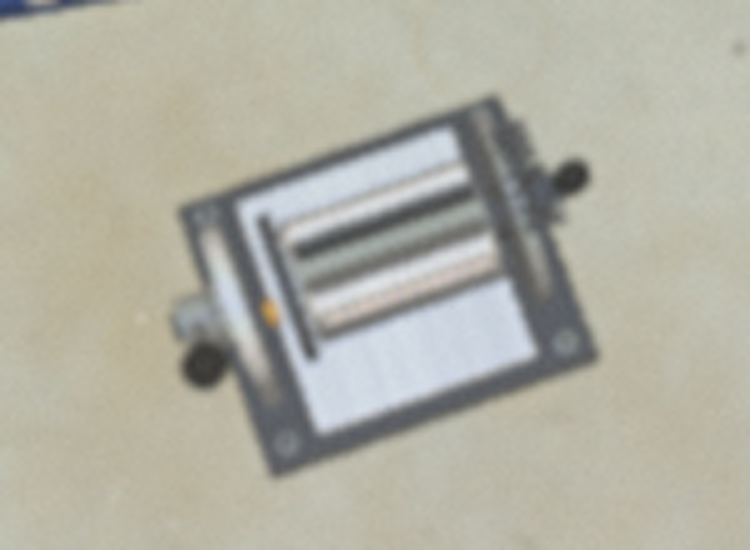

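```bash
cat > b.py <<'E'
from h import *
from scipy.optimize import least_squares
ct,Tt=T_cam('top');cs,Ts=T_cam('scene')
C=np.array([(180,207),(493,97),(597,355),(275,473)])/5+[150,110]
P=[]
for u in C:
    o,v=ray(ct,Tt,u); P.append((o+v*(0.013-o[2])/v[2])[:2])
P=np.array(P);print(np.round(P,4));c=P.mean(0)
# far-left, far-right, near-right, near-left
L=np.array([[75,88],[75,-88],[-75,-88],[-75,88]])/1000
f=lambda p:((R.from_euler('z',p[2]).as_matrix()[:2,:2]@L.T).T+p[:2]-P).ravel()
s=least_squares(f,[*c,0]);print('holder',s.x,np.round(f(s.x),4))
x,y,a=s.x;Rz=R.from_euler('z',a).as_matrix()
for n,ut,us in [('idx',(264.2,145.2),(224.8,163.9)),('clp',(191,183.2),(204.8,216.1))]:
    X,e=tri([ray(ct,Tt,ut),ray(cs,Ts,us)])
    l=Rz.T@(X-[x,y,0.058]);print(n,np.round(X,4),np.round(e,4),'local',np.round(l,4),'r',np.hypot(l[0],l[2]),'ang',np.arctan2(l[0],l[2]))
E
python3 b.py; python3 -c "
import cv2,numpy as np
a=cv2.imread('pics/scene0.png');b=cv2.imread('pics/top0.png');cv2.imwrite('pics/both.png',cv2.resize(np.vstack([a,b]),None,fx=.78,fy=.78,interpolation=3))"
```

```text
[[ 0.6441  0.0562]
 [ 0.692  -0.1066]
 [ 0.5525 -0.15  ]
 [ 0.5033  0.0139]]
holder [ 0.59797389 -0.04662473  0.29228674] [ 0.0003  0.003   0.0032 -0.0027 -0.001  -0.0025 -0.0025  0.0022]
idx [ 0.6033 -0.1387  0.1485] [0.0006 0.0006] local [-0.0215 -0.0897  0.0905] r 0.09296483976914463 ang -0.2329719780529212
clp [0.5348 0.0331 0.1195] [0.0005 0.0005] local [-0.0375  0.0945  0.0615] r 0.07200847117345233 ang -0.5475346168073627
```

View pics/both.png

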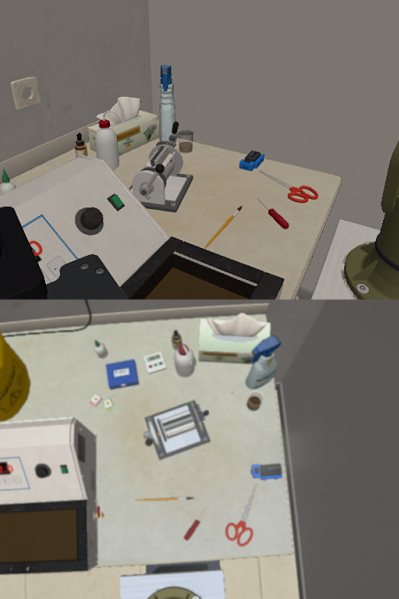

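```bash
cat > c.py <<'E'
from h import *
c,T=T_cam('top');p,d=read_camera('top')
K=np.array(c['intrinsics']);v,u=np.mgrid[:384,:512]
q=cv2.undistortPoints(np.stack([u,v],-1).reshape(-1,1,2).astype(float),K,np.array([c['k1'],0,0,0,0.]))[:,0]
W=(T[:3,:3]@(np.c_[q[:,0],-q[:,1],-np.ones(len(q))]*d.reshape(-1,1)).T).T+T[:3,3]
W=W[d.ravel()>0]
print('y cols',[round(.7-.1*j,1) for j in range(13)])
for xx in np.arange(0.2,1.0,.1):
    r=[]
    for yy in np.arange(.7,-.6,-.1):
        m=(abs(W[:,0]-xx)<.05)&(abs(W[:,1]-yy)<.05)
        r.append(f"{np.percentile(W[m,2],99):5.2f}" if m.sum()>5 else '  -- ')
    print(f'{xx:.1f}',*r)
print(np.round(calibration('wrist')['T_tool_cam'],3).tolist(),np.array(calibration('wrist')['intrinsics'])[0,0])
E
python3 c.py
```

```text
y cols [0.7, 0.6, 0.5, 0.4, 0.3, 0.2, 0.1, -0.0, -0.1, -0.2, -0.3, -0.4, -0.5]
0.2   --    --   0.12  0.12  0.12  0.12  0.00  0.00  0.01  0.01  0.01  0.01   -- 
0.3   --    --   0.09  0.09  0.11  0.12  0.00  0.01  0.02  0.01  0.01  0.00   -- 
0.4   --    --   0.16  0.17  0.19  0.17  0.01  0.01  0.01  0.01  0.03  0.03   -- 
0.5   --    --    --   0.23  0.23  0.23  0.01  0.13  0.02  0.01  0.03  0.03   -- 
0.6   --    --    --   0.23  0.23  0.23  0.06  0.11  0.17  0.01  0.05  0.01   -- 
0.7   --    --   0.18  0.23  0.00  0.01  0.01  0.02  0.07  0.01  0.28  0.13   -- 
0.8   --    --   0.09  0.25  0.01  0.03  0.03  0.02  0.18  0.08  0.28  0.25   -- 
0.9   --    --   0.15  0.21  0.01  0.08  0.01  0.06  0.10  0.14  0.16  0.09   -- 
[[-0.0, 0.956, 0.293, 0.081], [1.0, 0.001, -0.001, 0.001], [-0.001, 0.293, -0.956, -0.162], [0.0, 0.0, 0.0, 1.0]] 286.41011902509973
```

Request:
drive_tool(
  moves="0 0 -0.05 6 -1; 0 0 -0.1 12 -1; -0.036 -0.035 -0.1 18 -1; -0.072 -0.07 -0.1 24 -1; -0.107 -0.105 -0.1 30 -1; -0.143 -0.14 -0.1 36 -1; -0.179 -0.175 -0.1 42 -1; -0.2145 -0.21 -0.1 48.85 -1",
  grip_force=10,
)

```text
time_s: 1.85
tool_pos: [0.3778, 0.3099, 0.3228]
tool_rot: [180.0, -0.0, 106.4]
force: [-0.0, 0.3, -0.8]
grip_width: 0.0313
```

Request:
drive_tool(
  moves="-0.049 0.005 0 0 -1; -0.098 0.01 0 0 -1; -0.147 0.015 0 0 -1; -0.196 0.02 0 0 -1; -0.245 0.025 0 0 -1; -0.294 0.03 0 0 -1; -0.343 0.034 0 0 -1; -0.392 0.039 0 0 -1",
)

```text
time_s: 2.65
tool_pos: [0.5277, -0.0542, 0.3231]
tool_rot: [179.9, -0.0, 106.7]
force: [1.1, 0.4, 0.5]
grip_width: 0.0004
```

Request:
drive_tool(
  moves="-0.045 0 0 0 -1; -0.07 -0.02 0 0 -1; -0.07 -0.02 0.02 0 -1; -0.07 -0.02 0.06 0 -1; -0.07 -0.02 0.08 0 -1; -0.07 -0.02 0.08 0 -1; -0.07 -0.02 0.08 0 -1; -0.07 -0.02 0.08 0 -1",
)

```text
time_s: 3.45
tool_pos: [0.5293, -0.1253, 0.2443]
tool_rot: [179.8, 0.1, 106.7]
force: [0.2, -0.8, -0.0]
grip_width: 0.0006
```

```bash
cat > d.py <<'E'
from h import *
import sys
o=get_obs();print(np.round(o['tool_pos'],4),np.round(o['tool_rot'],2),np.round(o['force'],2),o['grip_width'],np.round(o['qpos'],1))
c,T=T_cam('wrist');p,d=read_camera('wrist');cv2.imwrite(f'pics/{sys.argv[1]}.png',cv2.resize(p[:,:,::-1],None,fx=1.5,fy=1.5,interpolation=2))
for k in ['index_knob','index_hinge','clamp_knob','clamp_hinge','rocker','holder']:
    for q in pinpoint('wrist',k)[:2]:
        u=q['uv'];o_,v=ray(c,T,u);dd=d[int(u[1]),int(u[0])];print(k,np.round(u,1),round(q['conf'],2),np.round(o_+v*dd,4))
E
python3 d.py w1
```

```text
[ 0.5293 -0.1253  0.2443] [1.7984e+02 6.0000e-02 1.0670e+02] [ 0.23 -0.8  -0.05] 0.0005633309395083112 [-27.3   4.9  40.4  97.9  -3.2  78.2  30.4]
index_knob [319.5 196.9] 0.72 [ 0.6047 -0.1209  0.1087]
index_knob [322.7 222.7] 0.67 [ 0.598  -0.1298  0.1641]
index_hinge [322.  195.4] 0.93 [ 0.6063 -0.1181  0.1101]
clamp_knob [312.8  21.2] 0.82 [0.5361 0.0329 0.1322]
clamp_hinge [336.9  35. ] 0.84 [0.5719 0.0459 0.0712]
holder [317.4 123.8] 0.94 [ 0.5797 -0.0478  0.0893]
holder [323.2 223.5] 0.27 [ 0.5988 -0.1304  0.1641]
```

View pics/w1.png

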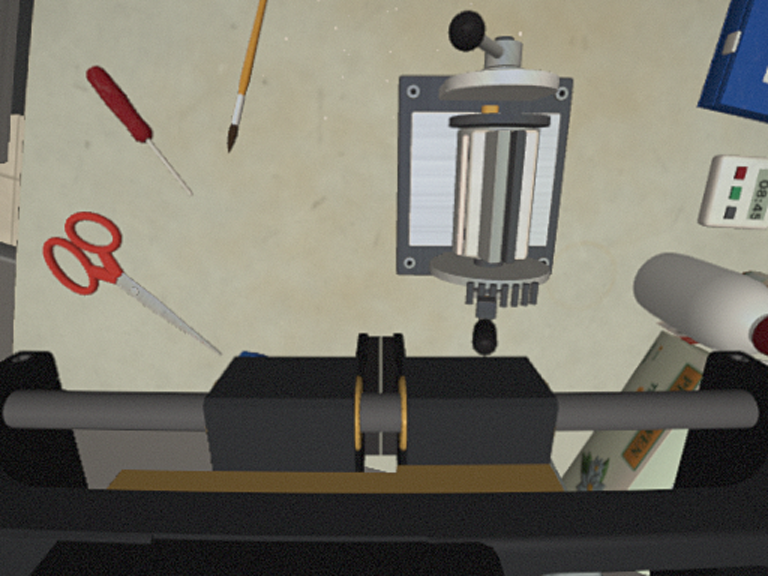

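```bash
cat > e.py <<'E'
from h import *
c,T=T_cam('wrist');ct,Tt=T_cam('top');cs,Ts=T_cam('scene')
for u in [(399,76),(574,76),(397,274)]:
    o,v=ray(c,T,np.array(u)/1.5);print('corner',np.round(o+v*(.013-o[2])/v[2],4))
for n,ut,us,uw in [('idx',(264.2,145.2),(224.8,163.9),(323,225)),('clp',(191,183.2),(204.8,216.1),(311.3,21))]:
    r=[ray(ct,Tt,ut),ray(cs,Ts,us),ray(c,T,uw)]
    X,e=tri(r);print(n,np.round(X,4),np.round(e,4))
    X,e=tri(r[1:]);print(n,np.round(X,4),np.round(e,4))
o=get_obs();print('tcp px x1.5',proj(c,T,np.array(o['tool_pos']))*1.5)
ex=rot(o)[:,1]
for s in (-.0075,.0075,-.015,.015): print(s,proj(c,T,np.array(o['tool_pos'])+ex*s)*1.5)
E
python3 e.py
```

```text
corner [0.5027 0.0187 0.013 ]
corner [0.644  0.0625 0.013 ]
corner [ 0.5523 -0.1463  0.013 ]
idx [ 0.6033 -0.1379  0.1484] [0.0008 0.0011 0.0013]
idx [ 0.6024 -0.1367  0.1493] [0.0009 0.0009]
clp [0.5345 0.0343 0.1206] [0.0017 0.0002 0.0016]
clp [0.5343 0.0355 0.121 ] [0.0006 0.0006]
tcp px x1.5 [378.77953363 358.14595838]
-0.0075 [360.80198166 358.14422172]
0.0075 [396.75826889 358.13721419]
-0.015 [342.83340516 358.13200353]
0.015 [414.73039358 358.11798984]
```

Request:
drive_tool(
  moves="-0.033 0 0 0 -1; -0.033 0 0.03 0 -1; -0.033 0 0.06 0 -1; -0.033 0 0.09 0 -1; -0.033 0.01 0.096 0 -1; -0.033 0.02 0.096 0 -1; -0.033 0.028 0.096 0 -1; -0.033 0.028 0.096 0 -1",
)

```text
time_s: 4.6
tool_pos: [0.5673, -0.1479, 0.1482]
tool_rot: [179.8, 0.1, 106.8]
force: [0.3, -0.1, -0.5]
grip_width: 0.0005
```

Request:
drive_tool(
  moves="0 0.004 0 0 -1; 0 0.008 0 0 -1; 0 0.012 0 0 -1; 0 0.014 0 0 -1; 0 0.016 0 0 -1; 0 0.018 0 0 -1; 0 0.018 0 0 -1; 0 0.018 0 0 -1",
)

```text
time_s: 5.4
tool_pos: [0.5817, -0.1435, 0.1465]
tool_rot: [-180.0, -0.0, 106.7]
force: [-0.8, 0.5, -0.5]
grip_width: 0.0005
```

Request:
drive_tool(
  moves="0 0.001 0 0 -1; 0 0.002 0 0 -1; 0 0.003 0 0 -1; 0 0.004 0 0 -1; 0 0.004 0 0 -1; 0 0.004 0 0 -1; 0 0.004 0 0 -1; 0 0.004 0 0 -1",
)

```text
time_s: 6.2
tool_pos: [0.5855, -0.1424, 0.1466]
tool_rot: [-180.0, -0.0, 106.7]
force: [-1.6, -0.3, 0.6]
grip_width: 0.0005
```

Request:
drive_tool(
  moves="0 0.001 0 0 -1; 0 0.002 0 0 -1; 0 0.003 0 0 -1; 0 0.004 0 0 -1; 0 0.004 0 0 -1; 0 0.004 0 0 -1; 0 0.004 0 0 -1; 0 0.004 0 0 -1",
)

```text
time_s: 7.0
tool_pos: [0.5895, -0.1414, 0.1466]
tool_rot: [180.0, 0.0, 106.7]
force: [-3.4, -0.3, 2.4]
grip_width: 0.0002
```

Request:
drive_tool(
  moves="0 0.001 0 0 -1; 0 0.002 0 0 -1; 0 0.003 0 0 -1; 0 0.003 0 0 -1; 0 0.003 0 0 -1; 0 0.003 0 0 -1; 0 0.003 0 0 -1; 0 0.003 0 0 -1",
)

```text
time_s: 7.8
tool_pos: [0.5924, -0.1402, 0.1465]
tool_rot: [180.0, -0.0, 106.7]
force: [0.5, 0.1, 0.3]
grip_width: 0.0006
```

```bash
cat > f.py <<'E'
from h import *
import sys
ct,Tt=T_cam('top');cs,Ts=T_cam('scene');r={}
for n,c,T in (('top',ct,Tt),('scene',cs,Ts)):
    p,d=read_camera(n);cv2.imwrite(f'pics/{n}_{sys.argv[1]}.png',p[:,:,::-1])
    for k in sys.argv[2:]:
        q=pinpoint(n,k)
        for z in q[:2]: print(n,k,np.round(z['uv'],1),round(z['conf'],2))
c,T=T_cam('wrist');p,d=read_camera('wrist')
for k in sys.argv[2:]:
    for z in pinpoint('wrist',k)[:2]: print('wrist',k,np.round(z['uv'],1),round(z['conf'],2))
w=cv2.resize(p[140:284,180:400,::-1],None,fx=3,fy=3,interpolation=2)
t=cv2.resize(cv2.imread(f'pics/top_{sys.argv[1]}.png')[115:215,165:300],(660,489),interpolation=2)[:160]
s=cv2.resize(cv2.imread(f'pics/scene_{sys.argv[1]}.png')[140:260,165:265],None,fx=4,fy=4,interpolation=2)
o=np.zeros((592,800,3),np.uint8);o[:432,:400]=w[:,130:530];o[:480,400:]=s;cv2.imwrite(f'pics/m_{sys.argv[1]}.png',o)
print(np.round(get_obs()['force'],2),get_obs()['time_s'])
E
python3 f.py k1 index_knob
```

```text
scene index_knob [217.2 157. ] 0.76
wrist index_knob [296.1 243.5] 0.84
[ 0.06  0.42 -0.73] 8.1
```

View pics/m_k1.png

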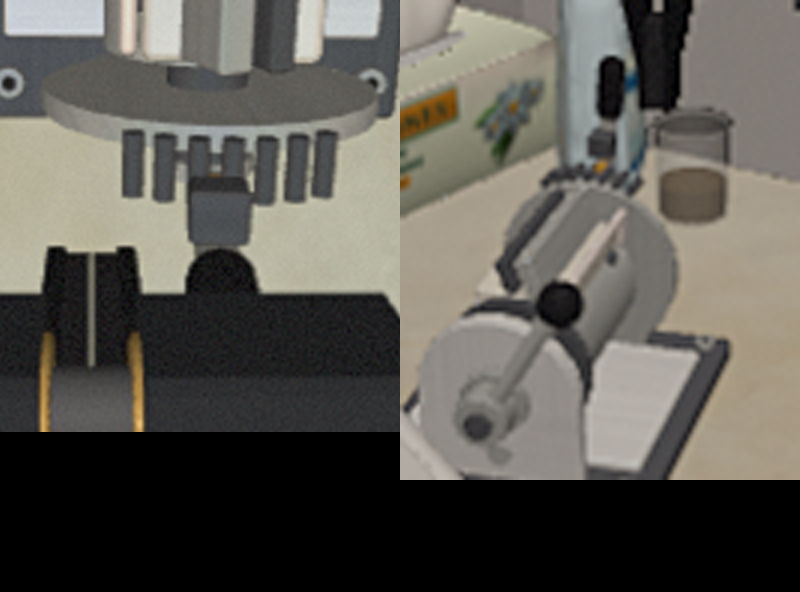

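Request:
drive_tool(
  moves="0 0.002 0 0 -1; 0 0.004 0 0 -1; 0 0.006 0 0 -1; 0 0.008 0 0 -1; 0 0.01 0 0 -1; 0 0.01 0 0 -1; 0 0.01 0 0 -1; 0 0.01 0 0 -1",
)

```text
time_s: 8.9
tool_pos: [0.6017, -0.1375, 0.1465]
tool_rot: [-180.0, -0.0, 106.7]
force: [-1.4, 0.0, 0.7]
grip_width: 0.0006
```

Request:
drive_tool(
  moves="0 0.001 0 0 -1; 0 0.002 0 0 -1; 0 0.003 0 0 -1; 0 0.004 0 0 -1; 0 0.004 0 0 -1; 0 0.004 0 0 -1; 0 0.004 0 0 -1; 0 0.004 0 0 -1",
)

```text
time_s: 9.7
tool_pos: [0.6061, -0.1363, 0.1466]
tool_rot: [180.0, 0.0, 106.7]
force: [-1.9, -0.5, 1.5]
grip_width: 0.0009
```

Request:
drive_tool(
  moves="0 0.0005 0 0 -1; 0 0.001 0 0 -1; 0 0.0015 0 0 -1; 0 0.002 0 0 -1; 0 0.002 0 0 -1; 0 0.002 0 0 -1; 0 0.002 0 0 -1; 0 0.002 0 0 -1",
)

```text
time_s: 10.5
tool_pos: [0.6078, -0.1354, 0.1465]
tool_rot: [180.0, -0.0, 106.7]
force: [-0.2, -0.5, -0.2]
grip_width: 0.0004
```

```bash
python3 f.py k2 index_knob
```

```text
scene index_knob [217.7 160. ] 0.7
scene index_knob [184.5 243.9] 0.41
wrist index_knob [280.8 240.7] 0.81
[-0.78  0.39 -0.97] 10.8
```

View pics/m_k2.png

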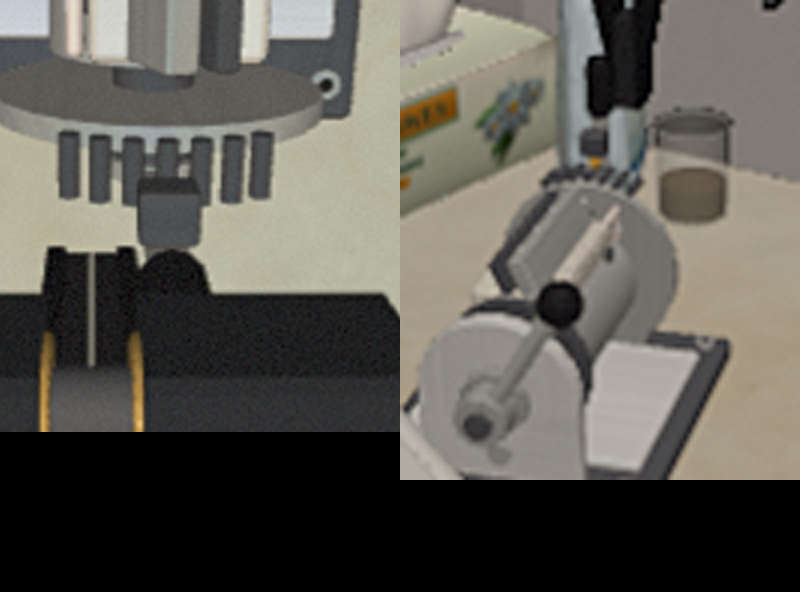

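Request:
drive_tool(
  moves="0 0.0004 0 0 -1; 0 0.0008 0 0 -1; 0 0.0012 0 0 -1; 0 0.0012 0 0 -1; 0 0.0012 0 0 -1; 0 0.0012 0 0 -1; 0 0.0012 0 0 -1; 0 0.0012 0 0 -1",
)

```text
time_s: 11.6
tool_pos: [0.6089, -0.1354, 0.1466]
tool_rot: [180.0, 0.0, 106.7]
force: [0.6, 0.2, -0.9]
grip_width: 0.0006
```

```bash
python3 f.py k3 index_knob
```

```text
top index_knob [187.6 175.9] 0.55
scene index_knob [214.2 159.2] 0.59
wrist index_knob [280.6 242.3] 0.74
[ 0.8  -0.64 -0.03] 11.9
```

View pics/m_k3.png

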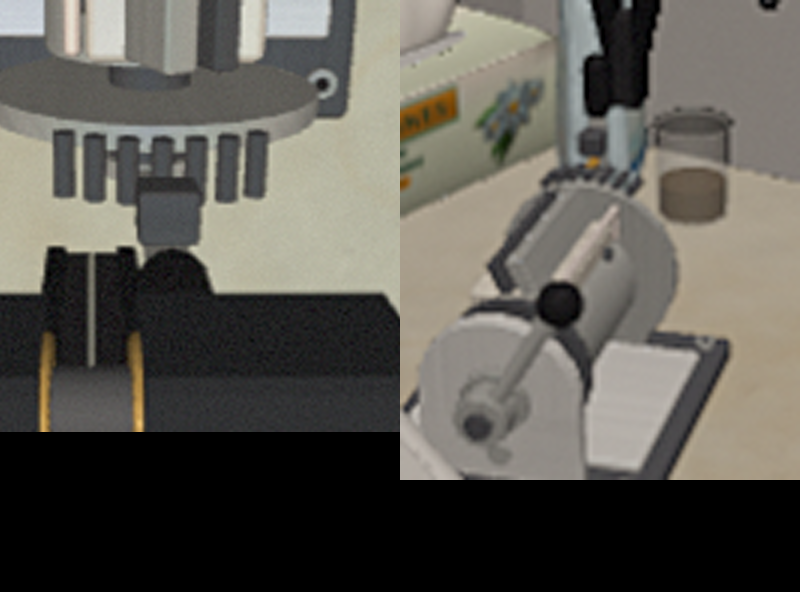

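Request:
drive_tool(
  moves="0 0.0004 0 0 -1; 0 0.0008 0 0 -1; 0 0.0012 0 0 -1; 0 0.0012 0 0 -1; 0 0.0012 0 0 -1; 0 0.0012 0 0 -1; 0 0.0012 0 0 -1; 0 0.0012 0 0 -1",
)

```text
time_s: 12.7
tool_pos: [0.61, -0.135, 0.1466]
tool_rot: [180.0, -0.0, 106.7]
force: [0.2, -1.5, -0.4]
grip_width: 0.0002
```

```bash
python3 f.py k4 index_knob
```

```text
scene index_knob [211.2 159. ] 0.55
wrist index_knob [292.7 241.1] 0.68
[-0.41 -0.25 -0.53] 13.0
```

Request:
drive_tool(
  moves="0 -0.02 0 0 -1; 0 -0.05 0 0 -1; 0 -0.066 -0.03 0 -1; 0.03 -0.066 -0.05 0 -1; 0.075 -0.066 -0.05 0 -1; 0.12 -0.066 -0.05 0 -1; 0.165 -0.066 -0.05 0 -1; 0.1845 -0.066 -0.05 0 -1",
)

```text
time_s: 13.8
tool_pos: [0.4924, 0.0275, 0.1967]
tool_rot: [180.0, -0.1, 107.0]
force: [0.2, 0.7, 0.3]
grip_width: 0.0007
```

```bash
python3 f.py k5 index_knob clamp_knob
python3 - <<'E'
from h import *
import cv2
o=get_obs();print(np.round(o['tool_pos'],4))
c,T=T_cam('wrist');p,d=read_camera('wrist');cv2.imwrite('pics/w5.png',cv2.resize(p[:,:,::-1],None,fx=1.4,fy=1.4,interpolation=2))
cs,Ts=T_cam('scene')
a=search_frame('wrist','clamp_knob');b=pinpoint('wrist','clamp_knob');print(a[:2],b[:2])
E
```

```text
top index_knob [257.7 129.9] 0.7
scene index_knob [210.  160.5] 0.81
scene index_knob [201.4 245.1] 0.32
scene clamp_knob [203.  214.3] 0.78
wrist clamp_knob [300.7 197. ] 0.98
[ 0.41 -0.58  0.28] 14.25
[0.494  0.0213 0.1966]
[{'uv': [317.2, 187.4], 'conf': 0.83}] [{'uv': [301.6, 195.1], 'conf': 0.68}]
```

View pics/w5.png

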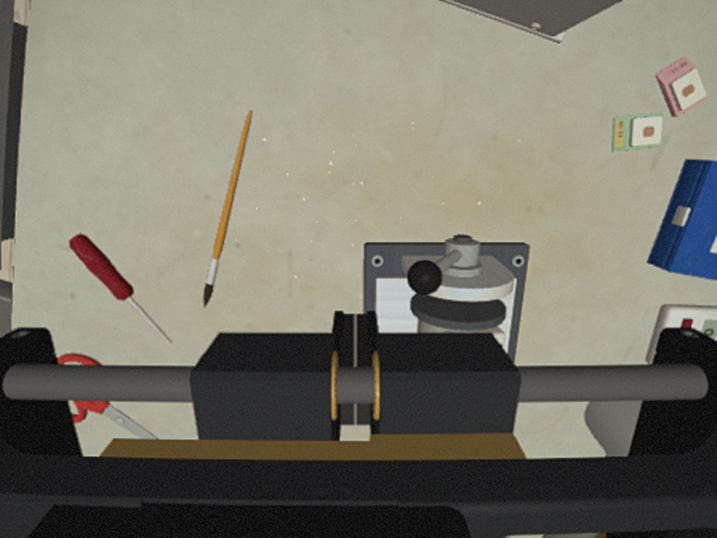

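Run:
```python
from h import *
c,T=T_cam('wrist');ct,Tt=T_cam('top');cs,Ts=T_cam('scene')
H=np.array([.599,-.044,.058]);Rz=R.from_euler('z',.2925).as_matrix()
o=get_obs();t=np.array(o['tool_pos']);print('tcp local',np.round(Rz.T@(t-H),4))
o_,v=ray(c,T,(302.9,197.9));X=o_+v*(.122-o_[2])/v[2];print('ball local',np.round(Rz.T@(X-H),4))
X,e=tri([ray(ct,Tt,(257.7,129.9)),ray(cs,Ts,(210,160.5))]);l=Rz.T@(X-H);print('idx',np.round(l,4),np.round(e,4),np.arctan2(l[0],l[2]))
```

```text
tcp local [-0.0816  0.0936  0.1385]
ball local [-0.0379  0.0955  0.064 ]
idx [ 0.0115 -0.0907  0.0962] [0.0029 0.0029] 0.11917077902225479
```

Request:
drive_tool(
  moves="0.002 0 0.03 0 -1; 0.002 0 0.06 0 -1; 0.002 0 0.083 0 -1; 0.002 0.005 0.083 0 -1; 0.002 0.01 0.083 0 -1; 0.002 0.015 0.083 0 -1; 0.002 0.017 0.083 0 -1; 0.002 0.017 0.083 0 -1",
)

```text
time_s: 15.2
tool_pos: [0.5106, 0.0298, 0.1145]
tool_rot: [179.9, 0.0, 106.7]
force: [-0.6, -0.1, 0.6]
grip_width: 0.0003
```

```bash
cat > g.py <<'E'
from h import *
import json,os
H=np.array([.599,-.044,.058]);Rz=R.from_euler('z',.2925).as_matrix()
F=[];P=[]
for i in range(7):
    if i: read_camera('wrist')
    o=get_obs();F.append(Rz.T@o['force']);P.append(Rz.T@(np.array(o['tool_pos'])-H))
F=np.array(F);f=-F.mean(0);p=P[-1]
bx=p[0]+.0095+.011; a=np.arcsin(np.clip(bx/.075,-1,1))
perp=(.075*np.cos(a)*f[0]-(bx-.011)*f[2])/.075
print('t',o['time_s'],'tcp',np.round(p,4),'f',np.round(f,2),'first',np.round(-F[0],2),'turn~',round(a+.15,3),'perp',round(perp,2))
E
python3 g.py
```

```text
t 15.5 tcp [-0.0646  0.0963  0.0557] f [-0.3   0.36 -0.47] first [ 0.57 -0.02 -0.57] turn~ -0.479 perp -0.59
```

Request:
drive_tool(
  moves="0 0.001 0 0 -1; 0 0.002 0 0 -1; 0 0.003 0 0 -1; 0 0.004 0 0 -1; 0 0.005 0 0 -1; 0 0.006 0 0 -1; 0 0.007 0 0 -1; 0 0.008 0 0 -1",
)

```text
time_s: 16.3
tool_pos: [0.5156, 0.0314, 0.1133]
tool_rot: [-179.8, -0.0, 106.7]
force: [-7.2, -2.5, 4.4]
grip_width: 0.0007
```

```bash
python3 g.py
```

```text
t 16.6 tcp [-0.0582  0.0962  0.0554] f [ 6.08 -0.17 -4.41] first [ 7.59  0.35 -4.42] turn~ -0.376 perp 2.39
```

Request:
drive_tool(
  moves="0 -0.005 0 0 -1; 0 -0.005 0.005 0 -1; 0 -0.005 0.01 0 -1; 0 -0.003 0.01 0 -1; 0 -0.001 0.01 0 -1; 0 0 0.01 0 -1; 0 0.001 0.0095 0 -1; 0 0.002 0.009 0 -1",
)

```text
time_s: 17.4
tool_pos: [0.5154, 0.0315, 0.1031]
tool_rot: [-179.5, -0.1, 106.7]
force: [-9.4, -1.6, 0.3]
grip_width: 0.0004
```

```bash
python3 g.py
```

```text
t 17.7 tcp [-0.0582  0.0964  0.0452] f [ 8.56 -0.48 -0.83] first [ 9.46 -1.15 -0.35] turn~ -0.377 perp 6.86
```

Request:
drive_tool(
  moves="0 0.001 -0.0006 0 -1; 0 0.002 -0.0012 0 -1; 0 0.003 -0.0019 0 -1; 0 0.004 -0.0025 0 -1; 0 0.005 -0.0031 0 -1; 0 0.006 -0.0038 0 -1; 0 0.006 -0.0038 0 -1; 0 0.006 -0.0038 0 -1",
)

```text
time_s: 18.5
tool_pos: [0.521, 0.0331, 0.1072]
tool_rot: [-179.5, -0.1, 106.7]
force: [-10.2, -1.5, 2.3]
grip_width: 0.0001
```

```bash
python3 g.py
```

```text
t 18.8 tcp [-0.0524  0.0963  0.0491] f [ 9.83 -0.85 -2.81] first [10.2  -1.56 -2.31] turn~ -0.29 perp 7.28
```

Request:
drive_tool(
  moves="0 0.001 -0.0006 0 -1; 0 0.002 -0.0012 0 -1; 0 0.003 -0.0018 0 -1; 0 0.004 -0.0024 0 -1; 0 0.005 -0.003 0 -1; 0 0.006 -0.0036 0 -1; 0 0.006 -0.0036 0 -1; 0 0.006 -0.0036 0 -1",
)

```text
time_s: 19.6
tool_pos: [0.5271, 0.0349, 0.1109]
tool_rot: [-179.5, -0.1, 106.7]
force: [-8.5, -2.3, 2.7]
grip_width: 0.0005
```

```bash
python3 g.py
```

```text
t 19.9 tcp [-0.0461  0.0963  0.0529] f [ 9.25 -0.77 -3.03] first [ 8.83 -0.31 -2.72] turn~ -0.198 perp 7.22
```

Request:
drive_tool(
  moves="0 0.001 -0.0005 0 -1; 0 0.002 -0.001 0 -1; 0 0.003 -0.0015 0 -1; 0 0.004 -0.002 0 -1; 0 0.005 -0.0025 0 -1; 0 0.006 -0.003 0 -1; 0 0.006 -0.003 0 -1; 0 0.006 -0.003 0 -1",
)

```text
time_s: 20.7
tool_pos: [0.5331, 0.0367, 0.114]
tool_rot: [-179.6, -0.1, 106.7]
force: [-9.1, -1.9, 2.4]
grip_width: 0.0007
```

```bash
python3 g.py
```

```text
t 21.0 tcp [-0.0398  0.0963  0.056 ] f [ 8.8  -0.85 -3.14] first [ 9.25 -0.8  -2.41] turn~ -0.11 perp 7.24
```

Request:
drive_tool(
  moves="0 0.001 -0.0004 0 -1; 0 0.002 -0.0007 0 -1; 0 0.003 -0.001 0 -1; 0 0.004 -0.0013 0 -1; 0 0.005 -0.0016 0 -1; 0 0.006 -0.002 0 -1; 0 0.006 -0.002 0 -1; 0 0.006 -0.002 0 -1",
)

```text
time_s: 21.8
tool_pos: [0.5392, 0.0385, 0.1164]
tool_rot: [-179.6, -0.1, 106.7]
force: [-8.6, -1.2, 4.4]
grip_width: 0.0004
```

```bash
python3 g.py
```

```text
t 22.1 tcp [-0.0334  0.0963  0.0584] f [ 8.82 -0.85 -4.66] first [ 8.55 -1.35 -4.38] turn~ -0.023 perp 7.2
```

Request:
drive_tool(
  moves="0 0.001 -0.0003 0 -1; 0 0.002 -0.0006 0 -1; 0 0.003 -0.0009 0 -1; 0 0.004 -0.0012 0 -1; 0 0.005 -0.0015 0 -1; 0 0.006 -0.0018 0 -1; 0 0.006 -0.0018 0 -1; 0 0.006 -0.0018 0 -1",
)

```text
time_s: 22.9
tool_pos: [0.5453, 0.0403, 0.1183]
tool_rot: [-179.7, -0.1, 106.7]
force: [-7.8, -2.2, 5.2]
grip_width: 0.0003
```

```bash
python3 g.py
```

```text
t 23.2 tcp [-0.0271  0.0962  0.0603] f [ 8.23 -0.51 -4.44] first [ 8.11 -0.16 -5.2 ] turn~ 0.061 perp 7.15
```

Request:
drive_tool(
  moves="0 0.001 -0.0002 0 -1; 0 0.002 -0.0004 0 -1; 0 0.003 -0.0006 0 -1; 0 0.004 -0.0008 0 -1; 0 0.005 -0.001 0 -1; 0 0.006 -0.0012 0 -1; 0 0.006 -0.0012 0 -1; 0 0.006 -0.0012 0 -1",
)

```text
time_s: 24.0
tool_pos: [0.5513, 0.0421, 0.1197]
tool_rot: [-179.7, -0.1, 106.7]
force: [-7.0, -1.7, 4.8]
grip_width: 0.0006
```

```bash
python3 g.py
```

```text
t 24.3 tcp [-0.0208  0.0962  0.0617] f [ 7.73 -0.6  -4.45] first [ 7.21 -0.37 -4.83] turn~ 0.145 perp 7.05
```

Request:
drive_tool(
  moves="0 0.001 0 0 -1; 0 0.002 0 0 -1; 0 0.003 0 0 -1; 0 0.004 0 0 -1; 0 0.005 0 0 -1; 0 0.006 0 0 -1; 0 0.006 0 0 -1; 0 0.006 0 0 -1",
)

```text
time_s: 25.1
tool_pos: [0.5576, 0.0439, 0.1201]
tool_rot: [-179.8, -0.0, 106.7]
force: [-6.3, -2.3, 5.1]
grip_width: 0.0007
```

```bash
python3 g.py
```

```text
t 25.4 tcp [-0.0143  0.0961  0.0621] f [ 7.17 -0.42 -5.59] first [ 6.71  0.37 -5.13] turn~ 0.233 perp 6.79
```

Request:
drive_tool(
  moves="0 0.001 0 0 -1; 0 0.002 0 0 -1; 0 0.003 0 0 -1; 0 0.004 0 0 -1; 0 0.005 0 0 -1; 0 0.006 0 0 -1; 0 0.006 0 0 -1; 0 0.006 0 0 -1",
)

```text
time_s: 26.2
tool_pos: [0.5635, 0.0456, 0.1201]
tool_rot: [-179.8, -0.0, 106.7]
force: [-6.1, -1.7, 5.8]
grip_width: 0.0006
```

```bash
python3 g.py
```

```text
t 26.5 tcp [-0.0081  0.0961  0.0621] f [ 6.73 -0.37 -5.41] first [ 6.32 -0.15 -5.81] turn~ 0.316 perp 6.74
```

Request:
drive_tool(
  moves="0 0.001 0 0 -1; 0 0.002 0 0 -1; 0 0.003 0 0 -1; 0 0.004 0 0 -1; 0 0.005 0.0002 0 -1; 0 0.006 0.0004 0 -1; 0 0.006 0.0004 0 -1; 0 0.006 0.0004 0 -1",
)

```text
time_s: 27.3
tool_pos: [0.5689, 0.0472, 0.1196]
tool_rot: [-179.7, -0.0, 106.7]
force: [-7.5, -1.8, 6.0]
grip_width: 0.0007
```

```bash
python3 g.py
```

```text
t 27.6 tcp [-0.0026  0.096   0.0616] f [ 7.56 -0.55 -5.92] first [ 7.69 -0.47 -5.96] turn~ 0.391 perp 7.88
```

Request:
drive_tool(
  moves="0 0.001 0.0001 0 -1; 0 0.002 0.0002 0 -1; 0 0.003 0.0003 0 -1; 0 0.004 0.0005 0 -1; 0 0.005 0.0007 0 -1; 0 0.006 0.001 0 -1; 0 0.006 0.001 0 -1; 0 0.006 0.001 0 -1",
)

```text
time_s: 28.4
tool_pos: [0.5742, 0.0487, 0.1186]
tool_rot: [-179.7, -0.0, 106.7]
force: [-9.2, -1.9, 6.7]
grip_width: 0.0004
```

```bash
python3 g.py
```

```text
t 28.7 tcp [0.003  0.0959 0.0606] f [ 9.1  -0.97 -7.24] first [ 9.34 -0.87 -6.66] turn~ 0.469 perp 9.85
```

Request:
drive_tool(
  moves="0 0.001 0.0002 0 -1; 0 0.002 0.0004 0 -1; 0 0.003 0.0006 0 -1; 0 0.0035 0.0008 0 -1; 0 0.0035 0.0008 0 -1; 0 0.0035 0.0008 0 -1; 0 0.0035 0.0008 0 -1; 0 0.0035 0.0008 0 -1",
)

```text
time_s: 29.5
tool_pos: [0.5774, 0.0496, 0.1179]
tool_rot: [-179.7, -0.1, 106.7]
force: [-8.9, -2.0, 7.4]
grip_width: -0.0
```

```bash
python3 g.py
```

```text
t 29.8 tcp [0.0063 0.0959 0.0599] f [ 9.48 -0.71 -7.83] first [ 9.06 -0.63 -7.38] turn~ 0.516 perp 10.5
```

Request:
drive_tool(
  moves="0 -0.01 0 0 -1; 0 -0.03 0 0 -1; 0 -0.06 0 0 -1; 0 -0.09 0 0 -1; -0.03 -0.1 -0.03 0 -1; -0.05 -0.11 -0.07 0 -1; -0.07 -0.11 -0.11 0 -1; -0.07 -0.11 -0.12 0 -1",
)

```text
time_s: 30.6
tool_pos: [0.4976, -0.0515, 0.2428]
tool_rot: [179.4, 0.1, 106.4]
force: [0.6, -0.4, -0.1]
grip_width: 0.0005
```

```bash
python3 f.py end index_knob clamp_knob; python3 d.py w9
```

```text
top index_knob [256.4 131.2] 0.84
scene index_knob [209.4 159.4] 0.89
scene clamp_knob [172.5 206.6] 0.73
wrist index_knob [360.8 303.8] 0.83
wrist clamp_knob [389.  120.3] 0.86
[ 0.71  0.31 -0.96] 31.05
[ 0.494  -0.0474  0.2365] [-1.7987e+02 -1.0000e-02  1.0676e+02] [ 0.71  0.31 -0.96] 0.000544705427525209 [-35.5  -2.2  37.3 104.3   1.4  77.6  18.3]
index_knob [358.7 300.7] 0.91 [ 0.5156 -0.0122  0.3306]
index_hinge [324.9 181.1] 0.3 [ 0.5754 -0.0287  0.0774]
clamp_knob [386.7 117.8] 0.89 [0.5888 0.0535 0.1367]
clamp_knob [344.4 110.5] 0.44 [0.5698 0.0525 0.0703]
clamp_hinge [344.6 114.8] 0.96 [0.5711 0.0481 0.0721]
clamp_hinge [344.6 115.9] 0.68 [0.5716 0.047  0.0721]
rocker [334.7 190.9] 0.9 [ 0.58   -0.0305  0.1065]
rocker [323.  182.4] 0.45 [ 0.5736 -0.0307  0.0782]
holder [325.3 183.3] 0.74 [ 0.5759 -0.0305  0.0803]
```

View pics/w9.png

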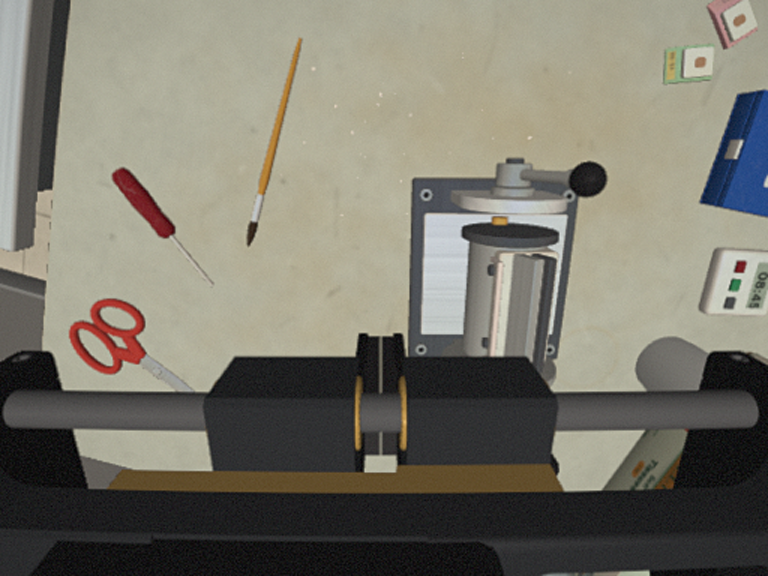

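Run:
```python
from h import *
c,T=T_cam('wrist');ct,Tt=T_cam('top');cs,Ts=T_cam('scene')
H=np.array([.599,-.044,.058]);Rz=R.from_euler('z',.2925).as_matrix()
for a,b in [((263.4,145),(225.1,162.8)),((256.4,131.2),(209.4,159.4))]:
    X,e=tri([ray(ct,Tt,a),ray(cs,Ts,b)]);l=Rz.T@(X-H);print('tilt',np.round(l,4),np.round(e,4),np.arctan2(l[0],l[2]))
o_,v=ray(c,T,(587/1.5,180/1.5))
for z in (.126,.128,.13):
    X=Rz.T@(o_+v*(z-o_[2])/v[2]-H);print('clamp',np.round(X,4),'turn',np.arctan2(X[0],X[2])+.15, np.hypot(X[0],X[2]))
t=cv2.imread('pics/top_end.png')[115:200,170:290];s=cv2.imread('pics/scene_end.png')[140:260,160:260]
o=np.zeros((600,800,3),np.uint8);s=cv2.resize(s,None,fx=4,fy=4,interpolation=2);t=cv2.resize(t,(400,283),interpolation=2);o[:480,:400]=s;o[:283,400:]=t;cv2.imwrite('pics/fin.png',o)
```

```text
tilt [-0.0238 -0.0901  0.0939] [0.0012 0.0012] -0.2485078964254626
tilt [ 0.0098 -0.0861  0.1001] [0.0015 0.0015] 0.09806907570529978
clamp [0.0294 0.0929 0.068 ] turn 0.5579106167427837 0.07407797422198792
clamp [0.0284 0.093  0.07  ] turn 0.5358991574514845 0.07555638877886191
clamp [0.0275 0.0931 0.072 ] turn 0.5147423601466579 0.07706999617109452
```

View pics/fin.png

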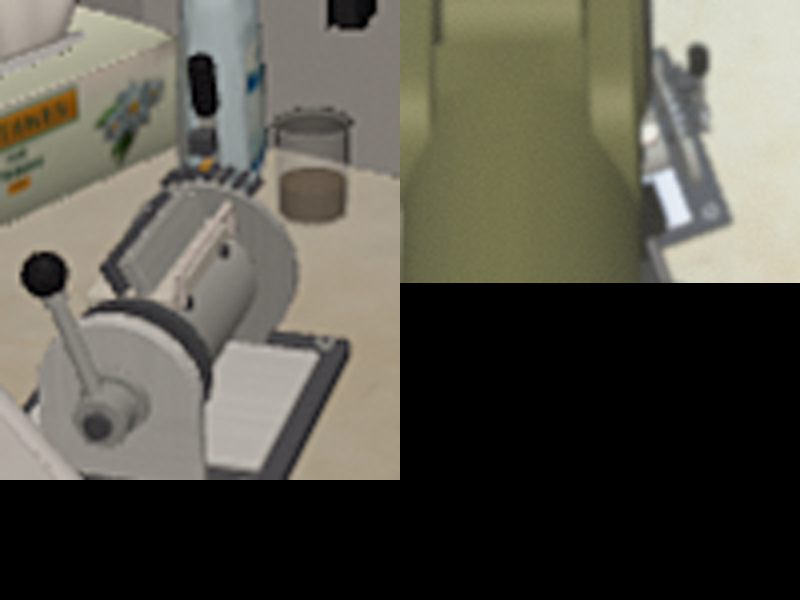

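```bash
python3 -c "
from cell import *
print(sign_off(),get_obs()['time_s'])"
```

```text
the job is handed in; nothing more can be done
the job is handed in; nothing more can be done
```

The index lever is in the fourth notch, the clamp is tightened, and I handed the job in at about 31 s of the 70 s allowed. I used closed-finger pushes only; nothing was pinched.

**Index lever:** It started in the second notch. One push clicked it into the third, where the picture showed it settled between pins 3 and 4. A slower push took it over the crest into the fourth. After the arm backed off, triangulation gave a tilt of about +0.10 rad, against a nominal +0.08. The same method read −0.25 for the start notch at −0.24.

**Clamp lever:** It ran free at about 6.75 N and bit at a turn of about 0.33. I stopped at a turn of about 0.52 and 10.5 N. That is about 3.8 N above the free push and 0.18 rad past the bite, within the 2.5 to 5.5 N range. From the wrist camera after release, the turn read 0.51 to 0.56, so the lever stayed where I left it.

**Disagreements:**
- **Clamp force slope:** After the bite the force rose between 14 and 27 N per rad from reading to reading (about 21 overall), against the 20 given. Friction on the ball makes the force figure uncertain by a few tenths of a newton, perhaps more.
- **Index knob reading:** With the finger beside it, the knob's position in the scene camera was unreliable, so I judged the crest from the pins in the wrist picture.
- **Last view:** The top view was partly hidden by the arm. The final tilt therefore rests on the detected knob position in the scene and top pictures.

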